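Set the end stop of the plaster-model roller stand

ROBOT

A 7-joint arm with a two-finger parallel gripper is mounted at the origin on the work surface. World frame = base frame: x ahead of the robot, y to its left, z up, the work surface at z = 0. Lengths are in m, angles in rad, forces in N, time in s.
With the tool pointing down it reaches from about 0.425 to 0.95 m from the base axis. Payload 4.7 kg.
Tool frame: the origin (TCP) lies midway between the tips of the shut fingers; the grasp point (between the pads) lies env.grasp_offset behind it (env.grasp_offset is the distance from the TCP to the grasp point, in m); z points along the fingers, y is the line along which they close (so a half turn about z gives the same grasp; the last joint's range is limited). The gripper opens to 87 mm and grips with 3 to 60 N. Pads are 19 mm wide; open, the fingers measure 117 mm over their backs; the gripper's body (75 mm by 190 mm) begins 51 mm behind the grasp point.
Start: joints at [1.144, 0.469, -0.049, 1.532, 0.024, 1.141, -0.082], TCP at [0.262, -0.622, 0.223] pointing down, gripper open.
Joint ranges: [-2.59, 2.59], [-0.33, 1.99], [-1.39, 1.29], [0.1, 2.45], [-1.04, 4.18], [0.21, 1.99], [-2.66, 2.66]. Speed limits (rad/s): [2.57, 2.57, 3.14, 3.14, 3.14, 3.14, 3.14].

INTERFACE

Orientations are given as a rotation vector (axis times angle).
In Python, from plant import env gives the robot as it stands.
- The arm moves only by the tool carry_out, never from a script. Its argument "commands" is a list of rows, each a list of 2 entries, a list of its own where there are three numbers: the shift along the tool's x, y, z in m, then the turn, a rotation vector about the tool's x, y, z in degrees. A call has 1 to 5 rows; each row is the pose to reach, as a shift and turn from the pose commanded when the call began, along the tool's axes at that moment; what a row does not reach only later rows make up. A row lasts 1/12 s, in which the tool goes at most 41.7 mm and 7.16 degrees, less where a joint would pass 70% of its speed; a pose out of reach is approached as far as the arm can. A call with a gripper value outside its range is refused whole. "grip" is the finger opening in m, from 0 to 0.087, set as the call begins (left out, the last holds). The fingers move at their own pace and stop on an object; the grip force is fixed at half the most. Time passes only in rows, so rows that repeat a pose let the fingers close. It gives the time, the measured TCP pose, the force, the opening and the grip force at its end, in the units of the state.
- env.observe(): the state, without advancing time (a new reading comes with each control period).
- env.get_image(name): name is "side" or "top" or "wrist"; returns the picture (400x640x3 uint8, blue, green, red); there is no depth.
- env.camera_model(name): a dict with "vfov" (degrees; the focal length in pixels is half the picture's height over the tangent of half this angle, whatever the lens; pixels are square), "cx", "cy" (the principal point, pixels), "T" (4x4, takes a point from camera to world coordinates). Camera axes: x right, y down, z forward; pixel columns grow to the right and rows downward; lengths in m; the calibration is good to about 2 mm. A picture is of the moment at which its call begins: read the wrist's pose just before it. camera_model takes no time and is no camera call; for the wrist camera it gives the pose at the moment of the call.
- env.close_job(): hands the job in; it is judged then, once.
Trained networks look in the newest picture that a camera, given by its name, has taken for a name from the list of things; names that differ only in an ending like _2 or _b are one class to them, and where a whole thing is asked for, a point or a joint stands for the part that bears it (a point fixed in the world has none). Each returns a list of dicts, best first, with "p" (0 to 1); they miss things now and then, are a little off and sometimes report something else, mostly with a low value. They report only what shows in the picture. A call takes as long as a camera call.
- env.boxes_of(camera, target): "at" ([column, row] in pixels, amid what is visible of it).
- env.landmark_of(camera, target): "at" ([column, row] in pixels: a listed point, or the origin of a listed thing).
The state is a dict: "t": time; "joint_pos": joint angles; "dq": joint speeds; "joint_torque": joint torques, N m; "eef_pos": TCP position; "tcp_rot": TCP orientation; "ft_force": force on the tool from outside, world axes, zero at the start; "moment": the same for the moment, N m; "opening": finger opening in m; "grip_force": force on a finger pad.
Only numpy, scipy, OpenCV 4.12 (cv2) and the standard library are available. Lean on these libraries where they do the work, as an engineer would, in place of code of your own. Each camera call takes 0.05 s, during which the arm holds its last target. There are 200 camera calls.

TASK

Take the end stop of the roller stand by its T-handle and slide it gently along the bed until it has pushed the plaster model's pipe home on the buffer inside the head and comes up tight, without leaning on it so hard that the plaster chips. Then ease the stop back to leave about 5 mm of end play between its pad and the pipe, so that the model turns freely, and turn the T-handle clockwise to clamp the stop there. Let go, and leave the other things on the bench where they are.

Things in the scene. Friction and masses are not known exactly. Their poses are not given: they have to be found in the camera images.
- stand: Roller stand, fixed to the bench: base plate 150 x 640 x 18 mm, aluminium bed 56 mm wide along it, top 48 mm high. Two forks (tops 108 mm high) with white rollers at y = -150 and +70 mm carry the model's pipe. Origin: on the bench under the bed, 20 mm off the plate's middle towards the head; z up, y along the bed, from the head towards the end stop.
- model: White plaster calf model, 140 mm long, up to 91 mm thick, 0.7 to 1 kg, on a steel pipe 25 mm thick, 325 mm long, loose on the rollers, the pipe's far end a little way in the head's bore. Origin on the axis at the plaster's middle; y along the pipe, away from the head. It slides with 2 to 4 N of drag; a steady 10 to 15 N on the pipe is tight, over 22 N the plaster chips.
- pipe_end (a point): The domed plug at the free end of the pipe, on its axis, 160 mm from the model's origin: the point that the end stop's pad meets. y along the pipe.
- stop: Sliding end stop: aluminium block astride the bed and its brass strip, 70 mm wide, 60 mm along the bed, top 126 mm above the bench. It moves only along the stand's y, at least 100 mm towards the head from where it starts, with 2 to 3 N of drag while unclamped. Origin: on the bed's top under the block's middle; axes as the stand's.
- stop_face (a point): Middle of the end stop's round rubber pad (32 mm across) that faces the pipe end, 45 mm from the block's middle towards the head, on the pipe's axis. Axes as the stand's. The end play is the distance from here to the pipe end along the stand's y.
- clamp (a joint): Turn of the T-handle on top of the end stop about the vertical through the block's middle, rad: 0 unclamped (bar across the bed, along the stand's x), growing clockwise seen from above to its end at 1.3, where the stop is held firmly; past 1.0 counts as clamped. Takes 0.2 to 0.4 N m and stays where it is left.
- clamp_grip (a point): Middle of the T-handle's black bar, on its turning axis, 161 mm above the bench: bar 66 mm long, 15 mm thick, 26 mm high, its underside 22 mm above the block's top. Its axes turn with the bar, x along it.
- rasp: flat plaster rasp, 300 mm long, steel blade and wooden handle, lying beside the stand on the robot's side; a bystander, origin at its underside
- scraper: small scraper, 165 x 16 x 10 mm, lying on the base plate of the stand on the far side of the bed, beside the end stop; a bystander, origin at its underside
- rule: steel rule, 300 x 28 x 3 mm, lying on the bench on the robot's side of the stand; a bystander, origin at its underside
- sanding_block: cork sanding block, 38 x 85 x 26 mm, on the robot's side of the head; a bystander, origin at its underside
- roll: white plaster roll standing on end, 64 mm across, 100 mm high, behind the head; a bystander, origin at its underside
- bowl: round rubber mixing bowl, 120 mm across, 58 mm high, behind the stand; a bystander, origin at its underside
- spatula: spatula, 200 mm long, lying behind the end stop; a bystander, origin at its underside
- foot_cast: plaster cast of a foot, 75 x 170 mm, 110 mm high, behind the stand; a bystander, origin at its underside
- head_bore (a point): Mouth of the 32 mm bore in the head, the grey block (66 mm wide, 140 mm high) at the -y end of the bed, on the pipe's axis, 105 mm high. A rubber buffer sits inside, set to a depth that differs each time and cannot be seen: the pipe lands on it after sliding 10 to 51 mm. It gives 1 mm for each 3 N and springs back, so a model let go may follow the stop by some mm.

How it is judged:
On the way, in this order (a step that is already met when the one before it is completed fails the run):
1. the end stop, unclamped, holds the model up tight against the buffer: it presses on the pipe with more than 8 N (contact force between stop and model above 8 N and value of joint clamp below 0.3 rad), for 0.15 s.
2. the stop is eased back, still unclamped, to leave 2 to 9 mm between pad and pipe end (y of pipe_end in the frame of stop_face between -0.009 and -0.002 m and contact force between stop and model below 0.5 N and value of joint clamp below 0.3 rad), for 0.2 s.
At the end, for the whole second after the job is handed in: The T-handle is turned clockwise past 1.0 rad, 2 to 9 mm of end play is left between the stop's pad and the pipe end, the model lies at rest on its rollers and the stop stands still (y of pipe_end in the frame of stop_face between -0.009 and -0.002 m and contact force between stop and model below 0.5 N and value of joint clamp above 1 rad and linear speed of stop below 0.005 m/s and linear speed of model below 0.01 m/s and z of model in the frame of stand between 0.101 and 0.109 m); the robot touches nothing.
It fails at once if the end stop presses on the model with more than 22 N (contact force between stop and model above 22 N).
It fails at once if one of the bystanders (rasp, scraper, rule, sanding block, roll, bowl, spatula, foot cast) is moved by more than 30 mm (distance of any of rasp, scraper, rule, sanding_block, roll, bowl, spatula, foot_cast from where it was at the start of the episode above 0.03 m).
It also fails if it takes over 61 s, if anything falls off the work surface, if the arm or the gripper's body presses on something with over 40 N, if the wrist force passes 120 N, or if a joint passes its speed limit or range.

## Working session

There is one attempt and no reset: what is moved stays moved. The work goes in short steps, Python scripts to look and compute and a tool call to move; the robot and the scene stay as the last step left them, time stands still between calls to the robot, and variables do not carry over. Pictures are saved under pics/ and viewed, at most 10 in all, crops included, and the job is handed in when it is done.

Besides the shell and the picture viewer there is one more tool, called after "Request:" by a JSON object that holds its "method" and its "body", one argument or row to a line. carry_out: Moves the arm, as the interface text tells. Its arguments: {"type":"object","properties":{"commands":{"type":"array"},"grip":{"type":"number"}},"required":["commands"]}

```bash
mkdir -p pics; ls
cat > h.py <<'E'
import numpy as np, cv2
from plant import env
from scipy.spatial.transform import Rotation as R
def ray(cam,uv,M=None):
    m=M or env.camera_model(cam); f=200/np.tan(np.radians(m["vfov"])/2)
    T=np.array(m["T"]); d=T[:3,:3]@np.array([(uv[0]-m["cx"])/f,(uv[1]-m["cy"])/f,1.])
    return T[:3,3],d/np.linalg.norm(d)
def onz(cam,uv,z,M=None):
    o,d=ray(cam,uv,M); return o+d*(z-o[2])/d[2]
def tri(rs):
    A=sum(np.eye(3)-np.outer(d,d) for o,d in rs); b=sum((np.eye(3)-np.outer(d,d))@o for o,d in rs)
    return np.linalg.solve(A,b)
E
python3 - <<'E'
from h import *
np.set_printoptions(precision=4,suppress=True)
s=env.observe(); print(s, env.grasp_offset)
pts={}
for c in ["side","top"]:
    im=env.get_image(c); cv2.imwrite(f"pics/{c}0.png",im)
    for n in ["clamp_grip","pipe_end","stop_face","head_bore","stop","model","stand"]:
        r=env.landmark_of(c,n)
        if r: pts.setdefault(n,[]).append((c,r[0]["at"],r[0]["p"]))
for n,v in pts.items():
    print(n,v, tri([ray(c,u) for c,u,p in v]) if len(v)>1 else "")
E
```

```text
pics
{'t': 0.0, 'joint_pos': array([ 1.1441,  0.4695, -0.0486,  1.5336,  0.0241,  1.141 , -0.0823]), 'dq': array([-0.0001, -0.0008,  0.0007, -0.0011, -0.0012,  0.0018,  0.0017]), 'joint_torque': array([ -0.0002, -50.7981,  -0.0807, -23.6162,  -0.0614,   0.0379,
         0.0002]), 'eef_pos': array([ 0.2613, -0.6218,  0.2215]), 'tcp_rot': array([-3.0778, -0.6205,  0.0007]), 'ft_force': array([-0.729 , -0.6858, -0.0138]), 'moment': array([ 0.0282, -0.0286,  0.0083]), 'grip_force': 0.0, 'opening': 0.0872008673839671} 0.0187
clamp_grip [('side', [313.4, 146.4], 0.91), ('top', [191.6, 187.6], 0.83)] [0.6155 0.2133 0.1533]
pipe_end [('side', [312.2, 182.9], 0.71), ('top', [240.1, 195.0], 0.95)] [0.6026 0.1265 0.1012]
stop_face [('side', [311.6, 174.1], 0.67), ('top', [225.0, 196.1], 0.62)] [0.6029 0.1564 0.1082]
head_bore [('side', [315.4, 275.0], 0.72), ('top', [395.2, 209.7], 0.83)] [ 0.5629 -0.1919  0.1095]
stop [('side', [310.9, 186.2], 0.95), ('top', [208.0, 195.5], 0.97)] [0.6103 0.2057 0.0488]
model [('side', [312.1, 222.2], 0.58), ('top', [318.5, 205.5], 0.66)] [ 0.5779 -0.0359  0.1036]
stand [('side', [314.2, 256.3], 0.59), ('top', [312.4, 208.1], 0.78)] [ 0.5831 -0.023   0.0085]
```

View pics/top0.png

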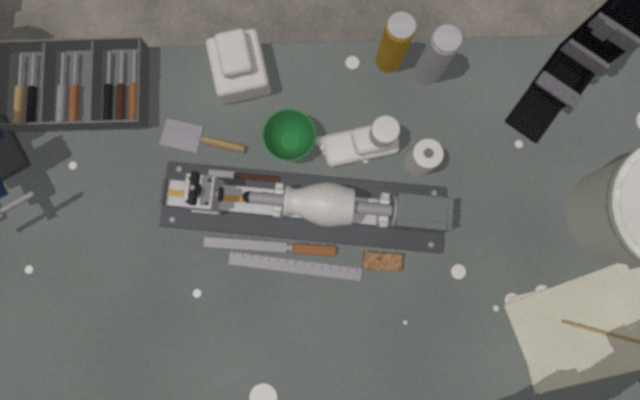

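View pics/side0.png

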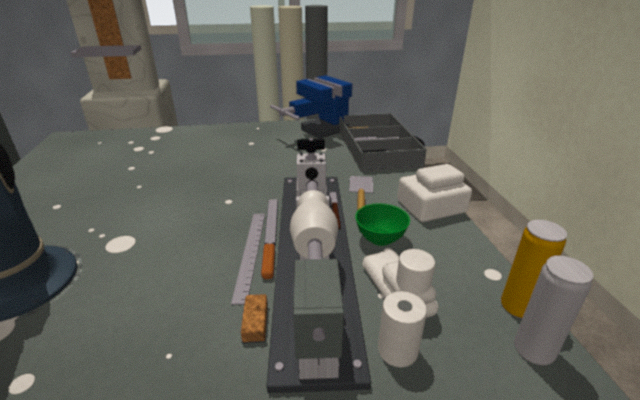

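The top picture shows the stop at about (208,195) with its black bar at (193,187). The model is at (318,205), the head at (425,210), and the bystanders lie clear of the bed. The side picture agrees: handle at (313,146), head at (318,300). Next I move to a point above the handle.

Request:
{"method": "carry_out", "body": {
  "commands": [
    [[0.026,-0.025,-0.002],[0,0,0]],
    [[0.052,-0.05,-0.003],[0,0,0]],
    [[0.078,-0.076,-0.005],[0,0,0]],
    [[0.104,-0.101,-0.006],[0,0,0]],
    [[0.13,-0.126,-0.008],[0,0,0]]
  ]
}}

```text
t: 1.22
eef_pos: [0.3329, -0.4541, 0.2306]
tcp_rot: [3.08, 0.62, 0.0]
ft_force: [0.4, -0.3, -0.0]
opening: 0.0869
grip_force: 0.0
```

Request:
{"method": "carry_out", "body": {
  "commands": [
    [[0.026,-0.025,-0.002],[0,0,0]],
    [[0.052,-0.05,-0.003],[0,0,0]],
    [[0.078,-0.076,-0.005],[0,0,0]],
    [[0.104,-0.101,-0.006],[0,0,0]],
    [[0.13,-0.126,-0.008],[0,0,0]]
  ]
}}

```text
t: 1.63
eef_pos: [0.4039, -0.2875, 0.2389]
tcp_rot: [3.079, 0.62, 0.0]
ft_force: [0.6, 1.1, 0.8]
opening: 0.0869
grip_force: 0.0
```

Request:
{"method": "carry_out", "body": {
  "commands": [
    [[0.026,-0.025,-0.002],[0,0,0]],
    [[0.052,-0.05,-0.003],[0,0,0]],
    [[0.078,-0.076,-0.005],[0,0,0]],
    [[0.104,-0.101,-0.006],[0,0,0]],
    [[0.13,-0.126,-0.008],[0,0,0]]
  ]
}}

```text
t: 2.05
eef_pos: [0.475, -0.1211, 0.247]
tcp_rot: [3.079, 0.62, 0.001]
ft_force: [0.6, -0.7, 0.0]
opening: 0.0871
grip_force: 0.0
```

Request:
{"method": "carry_out", "body": {
  "commands": [
    [[0.026,-0.025,-0.002],[0,0,0]],
    [[0.052,-0.05,-0.003],[0,0,0]],
    [[0.078,-0.076,-0.005],[0,0,0]],
    [[0.104,-0.101,-0.006],[0,0,0]],
    [[0.13,-0.126,-0.008],[0,0,0]]
  ]
}}

```text
t: 2.47
eef_pos: [0.5461, 0.0454, 0.2548]
tcp_rot: [3.079, 0.62, 0.001]
ft_force: [0.7, 1.0, -0.2]
opening: 0.087
grip_force: 0.0
```

Request:
{"method": "carry_out", "body": {
  "commands": [
    [[0.026,-0.025,-0.002],[0,0,0]],
    [[0.052,-0.05,-0.003],[0,0,0]],
    [[0.078,-0.076,-0.005],[0,0,0]],
    [[0.104,-0.101,-0.006],[0,0,0]],
    [[0.13,-0.126,-0.008],[0,0,0]]
  ]
}}

```text
t: 2.88
eef_pos: [0.6172, 0.2118, 0.2625]
tcp_rot: [3.079, 0.62, -0.0]
ft_force: [0.0, -1.1, -0.1]
opening: 0.0871
grip_force: 0.0
```

Request:
{"method": "carry_out", "body": {
  "commands": [
    [[0,0,0],[0,0,-7]],
    [[0,0,0],[0,0,-14]],
    [[0,0,0],[0,0,-21]],
    [[0,0,0],[0,0,-28]],
    [[0,0,0],[0,0,-30]]
  ]
}}

```text
t: 3.3
eef_pos: [0.6167, 0.2104, 0.2624]
tcp_rot: [-2.811, -1.403, 0.0]
ft_force: [-0.5, -0.1, 0.5]
opening: 0.087
grip_force: 0.0
```

Request:
{"method": "carry_out", "body": {
  "commands": [
    [[0,0,0],[0,0,-7]],
    [[0,0,0],[0,0,-14]],
    [[0,0,0],[0,0,-21]],
    [[0,0,0],[0,0,-28]],
    [[0,0,0],[0,0,-35]]
  ]
}}

```text
t: 3.72
eef_pos: [0.6168, 0.2101, 0.2626]
tcp_rot: [2.257, 2.184, 0.0]
ft_force: [-0.5, -0.7, -0.3]
opening: 0.0869
grip_force: 0.0
```

Request:
{"method": "carry_out", "body": {
  "commands": [
    [[0,0,0],[0,0,-7]],
    [[0,0,0],[0,0,-14]],
    [[0,0,0],[0,0,-21]],
    [[0,0,0],[0,0,-28]],
    [[0,0,0],[0,0,-35]]
  ]
}}

```text
t: 4.13
eef_pos: [0.6168, 0.2101, 0.2626]
tcp_rot: [1.496, 2.762, -0.0]
ft_force: [0.7, -0.0, 0.4]
opening: 0.087
grip_force: 0.0
```

Request:
{"method": "carry_out", "body": {
  "commands": [
    [[0,0,0],[0,0,-7]],
    [[0,0,0],[0,0,-14]],
    [[0,0,0],[0,0,-21]],
    [[0,0,0],[0,0,-28]],
    [[0,0,0],[0,0,-35]]
  ]
}}

```text
t: 4.55
eef_pos: [0.6169, 0.21, 0.2626]
tcp_rot: [0.597, 3.084, -0.0]
ft_force: [-0.5, 0.7, 0.3]
opening: 0.0872
grip_force: 0.0
```

Request:
{"method": "carry_out", "body": {
  "commands": [
    [[0,0,0],[0,0,-7]],
    [[0,0,0],[0,0,-14]],
    [[0,0,0],[0,0,-15]],
    [[0,0,0],[0,0,-15]]
  ]
}}

```text
t: 4.88
eef_pos: [0.6169, 0.21, 0.2623]
tcp_rot: [-0.202, -3.135, -0.0]
ft_force: [0.1, 0.2, -0.8]
opening: 0.0869
grip_force: 0.0
```

Run:
```python
from h import *
np.set_printoptions(precision=4,suppress=True)
s=env.observe(); print(s["eef_pos"],s["tcp_rot"],s["joint_pos"],R.from_rotvec(s["tcp_rot"]).as_matrix())
M=env.camera_model("wrist")
cv2.imwrite("pics/w1.png",env.get_image("wrist"))
for n,z in [("clamp_grip",.161),("stop",.048),("stop_face",.105),("pipe_end",.105),("head_bore",.105),("model",.105)]:
    for r in env.landmark_of("wrist",n)[:1]: print(n,r,onz("wrist",r["at"],z,M))
for c in ("top","side"):
    env.get_image(c)
    for n,z in [("clamp_grip",.161),("stop_face",.105),("pipe_end",.105),("head_bore",.105)]:
        for r in env.landmark_of(c,n)[:1]: print(c,n,r,onz(c,r["at"],z))
```

```text
[0.6169 0.21   0.2623] [-0.2016 -3.1347 -0.0003] [ 0.281   0.6159 -1.0626  1.5034  0.5441  1.3435  0.6157] [[-0.9918  0.1281 -0.0004]
 [ 0.1281  0.9918  0.0002]
 [ 0.0004  0.0001 -1.    ]]
clamp_grip {'at': [312.7, 191.9], 'p': 0.72} [0.6055 0.2048 0.161 ]
stop {'at': [316.7, 171.2], 'p': 0.67} [0.6103 0.2069 0.048 ]
stop_face {'at': [273.1, 181.5], 'p': 0.6} [0.6039 0.1609 0.105 ]
pipe_end {'at': [237.5, 184.0], 'p': 0.83} [0.6017 0.1225 0.105 ]
model {'at': [92.0, 183.1], 'p': 0.57} [ 0.5807 -0.0325  0.105 ]
top clamp_grip {'at': [203.1, 137.6], 'p': 0.35} [0.7117 0.1893 0.161 ]
top stop_face {'at': [221.3, 194.7], 'p': 0.4} [0.6047 0.1648 0.105 ]
top pipe_end {'at': [241.1, 196.2], 'p': 0.88} [0.6006 0.1237 0.105 ]
top head_bore {'at': [394.4, 207.3], 'p': 0.96} [ 0.5699 -0.1915  0.105 ]
side clamp_grip {'at': [311.7, 185.8], 'p': 0.65} [0.5838 0.0049 0.161 ]
side stop_face {'at': [310.9, 177.7], 'p': 0.7} [0.6013 0.145  0.105 ]
side pipe_end {'at': [311.2, 183.5], 'p': 0.61} [0.598  0.1168 0.105 ]
side head_bore {'at': [314.3, 278.8], 'p': 0.94} [ 0.5591 -0.1955  0.105 ]
```

View pics/w1.png

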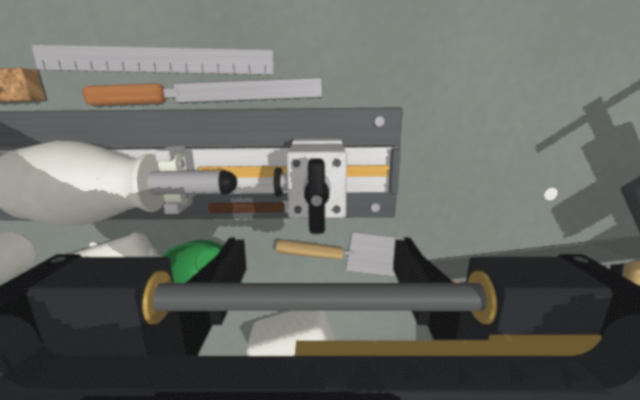

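The bar shows at about (317,196), spanning rows 160 to 232, with the block at (317,182) and the pipe's dome at (228,182). The fingers are aligned along the bed, so I correct by a few mm, descend and close.

Request:
{"method": "carry_out", "body": {
  "commands": [
    [[0.0066,-0.0034,0.025],[0,0,0]],
    [[0.0066,-0.0034,0.055],[0,0,0]],
    [[0.0066,-0.0034,0.085],[0,0,0]],
    [[0.0066,-0.0034,0.108],[0,0,0]],
    [[0.0066,-0.0034,0.12],[0,0,0]]
  ]
}}

```text
t: 6.15
eef_pos: [0.6085, 0.2065, 0.1393]
tcp_rot: [-0.197, -3.132, 0.004]
ft_force: [0.2, 0.1, -0.4]
opening: 0.0871
grip_force: 0.0
```

Request:
{"method": "carry_out", "body": {
  "commands": [
    [[0,0,0],[0,0,0]],
    [[0,0,0],[0,0,0]],
    [[0,0,0],[0,0,0]],
    [[0,0,0],[0,0,0]],
    [[0,0,0],[0,0,0]]
  ],
  "grip": 0.0
}}

```text
t: 6.57
eef_pos: [0.6104, 0.2084, 0.1442]
tcp_rot: [0.197, 3.133, 0.002]
ft_force: [0.4, -1.0, 0.8]
opening: 0.0617
grip_force: 0.0
```

Request:
{"method": "carry_out", "body": {
  "commands": [
    [[0,0,0],[0,0,0]],
    [[0,0,0],[0,0,0]],
    [[0,0,0],[0,0,0]],
    [[0,0,0],[0,0,0]],
    [[0,0,0],[0,0,0]]
  ]
}}

```text
t: 6.98
eef_pos: [0.6098, 0.2078, 0.1426]
tcp_rot: [0.197, 3.135, -0.0]
ft_force: [0.3, -0.6, -0.1]
opening: 0.0282
grip_force: 0.0
```

Run:
```python
from h import *
np.set_printoptions(precision=4,suppress=True)
M=env.camera_model("wrist")
im=env.get_image("wrist");cv2.imwrite("pics/w2.png",im)
for n,z in [("clamp_grip",.161),("stop_face",.105),("pipe_end",.105),("model",.105)]:
    for r in env.landmark_of("wrist",n)[:1]: print(n,r,onz("wrist",r["at"],z,M))
s=env.observe(); print(s["t"],s["eef_pos"],s["tcp_rot"],s["ft_force"],s["moment"],s["opening"],s["grip_force"])
```

```text
clamp_grip {'at': [318.8, 270.3], 'p': 0.94} [0.609  0.2067 0.161 ]
stop_face {'at': [253.2, 230.9], 'p': 0.72} [0.6042 0.1606 0.105 ]
pipe_end {'at': [196.1, 232.9], 'p': 0.63} [0.6006 0.1202 0.105 ]
model {'at': [92.6, 48.9], 'p': 0.32} [0.4777 0.0883 0.105 ]
7.2333 [0.6097 0.2079 0.1425] [0.1969 3.1353 0.0004] [0.7471 0.6988 0.7431] [ 0.1971 -0.1652  0.0718] 0.014845145561586531 29.99994597164914
```

View pics/w2.png

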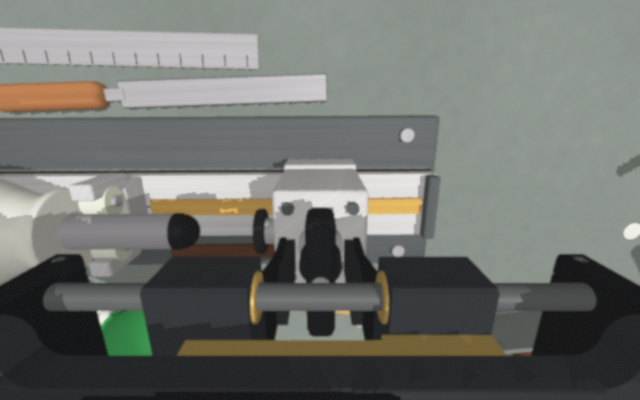

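The bar is held at 15 mm opening, with the pad at (258,231) and the dome's tip at about (200,231), a gap of roughly 38 mm. I slide towards the head gently.

Request:
{"method": "carry_out", "body": {
  "commands": [
    [[0,-0.003,0],[0,0,0]],
    [[0,-0.008,0],[0,0,0]],
    [[0,-0.014,0],[0,0,0]],
    [[0,-0.02,0],[0,0,0]],
    [[0,-0.025,0],[0,0,0]]
  ]
}}

```text
t: 7.65
eef_pos: [0.6066, 0.1821, 0.1425]
tcp_rot: [0.198, 3.135, -0.0]
ft_force: [1.6, 1.7, -2.0]
opening: 0.015
grip_force: 30.0
```

Request:
{"method": "carry_out", "body": {
  "commands": [
    [[0,-0.002,0],[0,0,0]],
    [[0,-0.004,0],[0,0,0]],
    [[0,-0.006,0],[0,0,0]],
    [[0,-0.008,0],[0,0,0]],
    [[0,-0.01,0],[0,0,0]]
  ]
}}

```text
t: 8.07
eef_pos: [0.6055, 0.173, 0.1426]
tcp_rot: [0.197, 3.135, 0.0]
ft_force: [2.0, 2.2, -1.4]
opening: 0.0146
grip_force: 30.0
```

Request:
{"method": "carry_out", "body": {
  "commands": [
    [[0,-0.0015,0],[0,0,0]],
    [[0,-0.003,0],[0,0,0]],
    [[0,-0.0045,0],[0,0,0]],
    [[0,-0.006,0],[0,0,0]],
    [[0,-0.007,0],[0,0,0]]
  ]
}}

```text
t: 8.48
eef_pos: [0.6048, 0.1673, 0.1426]
tcp_rot: [0.197, 3.134, 0.005]
ft_force: [4.2, 5.2, -5.9]
opening: 0.0151
grip_force: 30.0
```

Request:
{"method": "carry_out", "body": {
  "commands": [
    [[0,-0.0015,0],[0,0,0]],
    [[0,-0.003,0],[0,0,0]],
    [[0,-0.0045,0],[0,0,0]],
    [[0,-0.006,0],[0,0,0]],
    [[0,-0.007,0],[0,0,0]]
  ]
}}

```text
t: 8.9
eef_pos: [0.604, 0.1607, 0.1426]
tcp_rot: [0.196, 3.134, 0.005]
ft_force: [4.5, 5.9, -5.4]
opening: 0.015
grip_force: 30.0
```

Request:
{"method": "carry_out", "body": {
  "commands": [
    [[0,-0.001,0],[0,0,0]],
    [[0,-0.002,0],[0,0,0]],
    [[0,-0.003,0],[0,0,0]],
    [[0,-0.004,0],[0,0,0]],
    [[0,-0.005,0],[0,0,0]]
  ]
}}

```text
t: 9.32
eef_pos: [0.6034, 0.1558, 0.1426]
tcp_rot: [0.196, 3.134, 0.005]
ft_force: [4.8, 5.9, -4.9]
opening: 0.0153
grip_force: 30.0
```

Request:
{"method": "carry_out", "body": {
  "commands": [
    [[0,-0.001,0],[0,0,0]],
    [[0,-0.002,0],[0,0,0]],
    [[0,-0.003,0],[0,0,0]],
    [[0,-0.004,0],[0,0,0]],
    [[0,-0.005,0],[0,0,0]]
  ]
}}

```text
t: 9.73
eef_pos: [0.6029, 0.1509, 0.1426]
tcp_rot: [0.196, 3.134, 0.006]
ft_force: [4.6, 5.2, -6.3]
opening: 0.015
grip_force: 30.0
```

Request:
{"method": "carry_out", "body": {
  "commands": [
    [[0,-0.001,0],[0,0,0]],
    [[0,-0.002,0],[0,0,0]],
    [[0,-0.003,0],[0,0,0]],
    [[0,-0.004,0],[0,0,0]],
    [[0,-0.005,0],[0,0,0]]
  ]
}}

```text
t: 10.15
eef_pos: [0.6023, 0.146, 0.1426]
tcp_rot: [0.196, 3.134, 0.006]
ft_force: [4.3, 4.7, -5.9]
opening: 0.0148
grip_force: 30.0
```

Request:
{"method": "carry_out", "body": {
  "commands": [
    [[0,-0.001,0],[0,0,0]],
    [[0,-0.002,0],[0,0,0]],
    [[0,-0.003,0],[0,0,0]],
    [[0,-0.004,0],[0,0,0]],
    [[0,-0.005,0],[0,0,0]]
  ]
}}

```text
t: 10.57
eef_pos: [0.6017, 0.141, 0.1426]
tcp_rot: [0.196, 3.134, 0.006]
ft_force: [5.6, 6.8, -6.7]
opening: 0.0148
grip_force: 30.0
```

Request:
{"method": "carry_out", "body": {
  "commands": [
    [[0,-0.001,0],[0,0,0]],
    [[0,-0.002,0],[0,0,0]],
    [[0,-0.003,0],[0,0,0]],
    [[0,-0.004,0],[0,0,0]]
  ]
}}

```text
t: 10.9
eef_pos: [0.6012, 0.1371, 0.1426]
tcp_rot: [0.196, 3.134, 0.006]
ft_force: [5.7, 5.6, -5.7]
opening: 0.0148
grip_force: 30.0
```

Request:
{"method": "carry_out", "body": {
  "commands": [
    [[0,-0.001,0],[0,0,0]],
    [[0,-0.002,0],[0,0,0]],
    [[0,-0.003,0],[0,0,0]],
    [[0,-0.004,0],[0,0,0]],
    [[0,-0.005,0],[0,0,0]]
  ]
}}

```text
t: 11.32
eef_pos: [0.6008, 0.1342, 0.1426]
tcp_rot: [0.194, 3.133, 0.012]
ft_force: [7.5, 11.0, -8.8]
opening: 0.0151
grip_force: 30.0
```

Request:
{"method": "carry_out", "body": {
  "commands": [
    [[0,-0.001,0],[0,0,0]],
    [[0,-0.002,0],[0,0,0]],
    [[0,-0.0025,0],[0,0,0]],
    [[0,-0.0025,0],[0,0,0]],
    [[0,-0.0025,0],[0,0,0]]
  ]
}}

```text
t: 11.73
eef_pos: [0.6007, 0.1332, 0.1426]
tcp_rot: [0.193, 3.132, 0.016]
ft_force: [7.3, 13.2, -11.6]
opening: 0.0149
grip_force: 30.0
```

Request:
{"method": "carry_out", "body": {
  "commands": [
    [[0,-0.0008,0],[0,0,0]],
    [[0,-0.0015,0],[0,0,0]],
    [[0,-0.0015,0],[0,0,0]],
    [[0,-0.0015,0],[0,0,0]],
    [[0,-0.0015,0],[0,0,0]]
  ]
}}

```text
t: 12.15
eef_pos: [0.6006, 0.1325, 0.1426]
tcp_rot: [0.192, 3.132, 0.018]
ft_force: [8.7, 13.3, -12.4]
opening: 0.015
grip_force: 30.0
```

Run:
```python
from h import *
np.set_printoptions(precision=4,suppress=True)
M=env.camera_model("wrist")
im=env.get_image("wrist");cv2.imwrite("pics/w3.png",im)
for n,z in [("stop_face",.105),("pipe_end",.105)]:
    for r in env.landmark_of("wrist",n)[:1]: print(n,r,onz("wrist",r["at"],z,M))
s=env.observe(); print(s["t"],s["eef_pos"],s["tcp_rot"],s["ft_force"],s["moment"])
```

```text
stop_face {'at': [254.7, 232.9], 'p': 0.92} [0.5968 0.0866 0.105 ]
pipe_end {'at': [253.7, 231.4], 'p': 0.8} [0.5956 0.0861 0.105 ]
12.3 [0.6006 0.1325 0.1426] [0.1919 3.1317 0.0184] [  9.7669  14.044  -12.0365] [ 2.8618 -1.9342  0.0361]
```

View pics/w3.png

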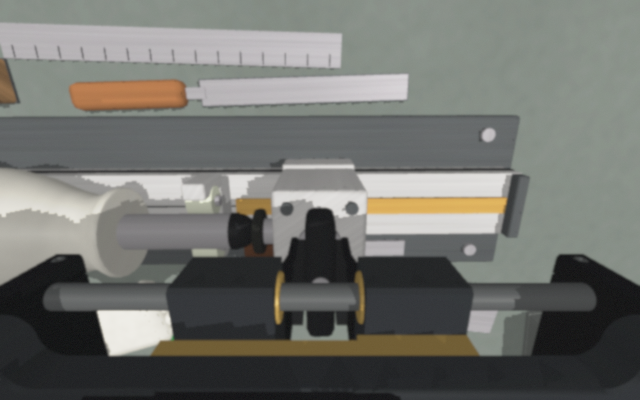

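The pad and dome now touch at about (252,231), with roughly 12 N of net contact force. I ease back in small steps.

Request:
{"method": "carry_out", "body": {
  "commands": [
    [[0,0.002,0],[0,0,0]],
    [[0,0.004,0],[0,0,0]],
    [[0,0.006,0],[0,0,0]],
    [[0,0.008,0],[0,0,0]],
    [[0,0.0095,0],[0,0,0]]
  ]
}}

```text
t: 12.72
eef_pos: [0.6009, 0.1349, 0.1425]
tcp_rot: [0.198, 3.135, -0.003]
ft_force: [2.3, -1.5, -1.8]
opening: 0.0147
grip_force: 30.0
```

Request:
{"method": "carry_out", "body": {
  "commands": [
    [[0,0.001,0],[0,0,0]],
    [[0,0.002,0],[0,0,0]],
    [[0,0.003,0],[0,0,0]],
    [[0,0.003,0],[0,0,0]]
  ]
}}

```text
t: 13.05
eef_pos: [0.6013, 0.1381, 0.1425]
tcp_rot: [0.198, 3.135, -0.002]
ft_force: [3.5, -2.1, -0.1]
opening: 0.0147
grip_force: 30.0
```

```bash
cat > gap.py <<'E'
from h import *
import sys
np.set_printoptions(precision=4,suppress=True)
P={}
for c in ("wrist","top"):
  for k in range(2):
    M=env.camera_model(c); im=env.get_image(c)
    if c=="wrist": cv2.imwrite(sys.argv[1],cv2.resize(im[190:280,190:330],(700,450),interpolation=cv2.INTER_CUBIC))
    for n,z in [("stop_face",.105),("pipe_end",.105)]:
        for r in env.landmark_of(c,n)[:1]: print(c,n,r,onz(c,r["at"],z,M))
s=env.observe(); print(s["t"],s["eef_pos"],s["tcp_rot"],s["ft_force"],s["moment"])
E
python3 gap.py pics/w4.png
```

```text
wrist stop_face {'at': [252.8, 228.5], 'p': 0.73} [0.5939 0.091  0.105 ]
wrist pipe_end {'at': [252.1, 233.2], 'p': 0.92} [0.5973 0.0898 0.105 ]
wrist stop_face {'at': [255.1, 230.3], 'p': 0.85} [0.5954 0.0925 0.105 ]
wrist pipe_end {'at': [248.7, 231.7], 'p': 0.74} [0.5959 0.0878 0.105 ]
top stop_face {'at': [392.7, 210.5], 'p': 0.67} [ 0.5634 -0.1877  0.105 ]
top stop_face {'at': [391.7, 209.3], 'p': 0.18} [ 0.5659 -0.1857  0.105 ]
13.65 [0.6013 0.1386 0.1425] [ 0.1978  3.1348 -0.0002] [ 3.7338 -1.7494 -1.8361] [-0.5161 -1.1315  0.0957]
```

View pics/w4.png

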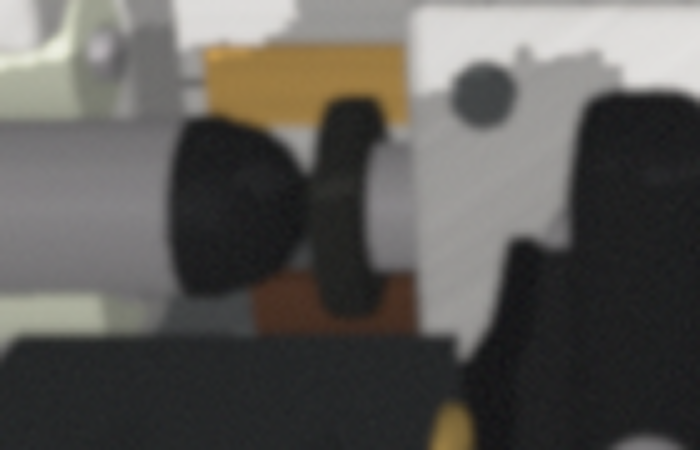

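Run:
```python
from h import *
M=env.camera_model("wrist");f=200/np.tan(np.radians(M["vfov"])/2);print(f,np.array(M["T"])[:3,3],[onz("wrist",[u,231],.105,M)[1] for u in (225,253)])
im=env.get_image("wrist");cv2.imwrite("pics/w5raw.png",im)
a=cv2.imread("pics/w3.png")
cut=lambda i:cv2.resize(i[200:260,200:300],(600,360)[::1] and (500,300),interpolation=cv2.INTER_CUBIC)
cv2.imwrite("pics/cmp.png",np.vstack([cut(a),cut(im)]))
```

```text
305.46777862897727 [0.51809087 0.14829983 0.30470747] [np.float64(0.0716754086775279), np.float64(0.09130067922835218)]
```

View pics/cmp.png

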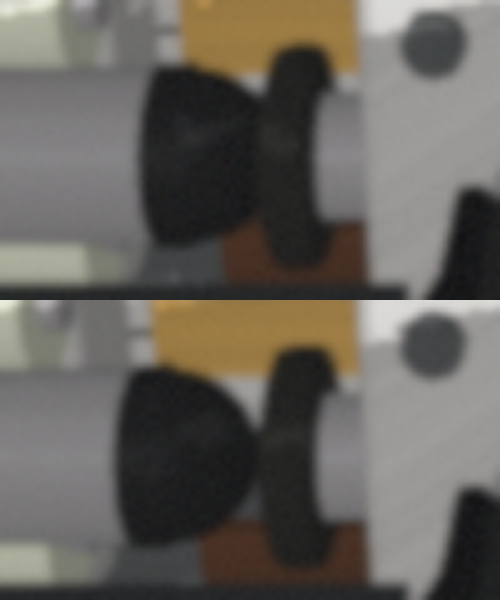

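In the same camera frame the dome moved from column 142 to 117 (5x scale) relative to the pad. That makes the gap about 3.4 mm, so I ease back 1.5 mm more and then turn clockwise.

Request:
{"method": "carry_out", "body": {
  "commands": [
    [[0,0.001,0],[0,0,0]],
    [[0,0.0017,0],[0,0,0]],
    [[0,0.0017,0],[0,0,0]],
    [[0,0.0017,0],[0,0,0]],
    [[0,0.0017,0],[0,0,0]]
  ]
}}

```text
t: 14.12
eef_pos: [0.6016, 0.1406, 0.1426]
tcp_rot: [0.197, 3.135, 0.0]
ft_force: [4.7, -2.1, -2.4]
opening: 0.0153
grip_force: 30.0
```

Request:
{"method": "carry_out", "body": {
  "commands": [
    [[0,0,0],[0,0,4]],
    [[0,0,0],[0,0,9]],
    [[0,0,0],[0,0,14]],
    [[0,0,0],[0,0,19]],
    [[0,0,0],[0,0,24]]
  ]
}}

```text
t: 14.53
eef_pos: [0.6017, 0.1409, 0.1426]
tcp_rot: [0.851, 3.023, 0.002]
ft_force: [6.0, -0.5, -3.6]
opening: 0.0148
grip_force: 30.0
```

Request:
{"method": "carry_out", "body": {
  "commands": [
    [[0,0,0],[0,0,5]],
    [[0,0,0],[0,0,10]],
    [[0,0,0],[0,0,15]],
    [[0,0,0],[0,0,20]],
    [[0,0,0],[0,0,25]]
  ]
}}

```text
t: 14.95
eef_pos: [0.6018, 0.1411, 0.1425]
tcp_rot: [1.485, 2.768, 0.003]
ft_force: [5.3, -2.1, -4.4]
opening: 0.0151
grip_force: 30.0
```

Request:
{"method": "carry_out", "body": {
  "commands": [
    [[0,0,0],[0,0,5]],
    [[0,0,0],[0,0,10]],
    [[0,0,0],[0,0,15]],
    [[0,0,0],[0,0,20]],
    [[0,0,0],[0,0,22]]
  ]
}}

```text
t: 15.37
eef_pos: [0.6021, 0.1411, 0.1426]
tcp_rot: [1.984, 2.434, 0.004]
ft_force: [5.0, -1.4, -3.9]
opening: 0.0148
grip_force: 30.0
```

Run:
```python
from h import *
np.set_printoptions(precision=4,suppress=True)
s=env.observe();print(s["t"],s["eef_pos"],s["tcp_rot"],s["ft_force"],s["moment"]); T=R.from_rotvec(s["tcp_rot"]).as_matrix();print(T)
im=env.get_image("wrist");cv2.imwrite("pics/w6.png",im)
```

```text
15.3667 [0.6021 0.1411 0.1426] [1.984  2.4344 0.0038] [ 4.9829 -1.3693 -3.9022] [-0.3655 -1.4282  0.31  ]
[[-0.2018  0.9794  0.0024]
 [ 0.9794  0.2018  0.0012]
 [ 0.0007  0.0026 -1.    ]]
```

View pics/w6.png

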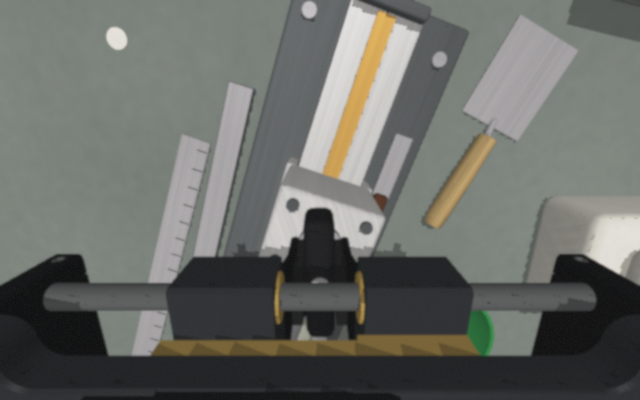

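The bar and gripper have turned together by 71 deg (1.24 rad), with the block square on the bed. I release and rise.

Request:
{"method": "carry_out", "body": {
  "commands": [
    [[0,0,0],[0,0,0]],
    [[0,0,0],[0,0,0]],
    [[0,0,0],[0,0,0]],
    [[0,0,0],[0,0,0]],
    [[0,0,0],[0,0,0]]
  ],
  "grip": 0.06
}}

```text
t: 15.83
eef_pos: [0.6005, 0.1413, 0.1425]
tcp_rot: [-1.98, -2.438, 0.0]
ft_force: [-0.1, -0.1, 0.9]
opening: 0.0403
grip_force: 0.0
```

Request:
{"method": "carry_out", "body": {
  "commands": [
    [[0,0,0],[0,0,0]],
    [[0,0,0],[0,0,0]],
    [[0,0,0],[0,0,0]],
    [[0,0,0],[0,0,0]],
    [[0,0,0],[0,0,0]]
  ]
}}

```text
t: 16.25
eef_pos: [0.6012, 0.1405, 0.1425]
tcp_rot: [-1.982, -2.438, 0.0]
ft_force: [0.3, -0.3, 1.0]
opening: 0.0592
grip_force: 0.0
```

Request:
{"method": "carry_out", "body": {
  "commands": [
    [[0,0,-0.015],[0,0,0]],
    [[0,0,-0.04],[0,0,0]],
    [[0,0,-0.07],[0,0,0]],
    [[0,0,-0.1],[0,0,0]],
    [[0,0,-0.12],[0,0,0]]
  ]
}}

```text
t: 16.67
eef_pos: [0.6019, 0.1412, 0.2656]
tcp_rot: [1.98, 2.437, 0.005]
ft_force: [0.4, -0.5, 0.5]
opening: 0.06
grip_force: 0.0
```

Request:
{"method": "carry_out", "body": {
  "commands": [
    [[0,0,0],[0,0,-7]],
    [[0,0,0],[0,0,-14]],
    [[0,0,0],[0,0,-21]],
    [[0,0,0],[0,0,-28]],
    [[0,0,0],[0,0,-35]]
  ]
}}

```text
t: 17.08
eef_pos: [0.6012, 0.1404, 0.2627]
tcp_rot: [1.148, 2.924, -0.0]
ft_force: [-0.0, -0.5, 0.4]
opening: 0.0598
grip_force: 0.0
```

Request:
{"method": "carry_out", "body": {
  "commands": [
    [[0,0,0],[0,0,-7]],
    [[0,0,0],[0,0,-14]],
    [[0,0,0],[0,0,-21]],
    [[0,0,0],[0,0,-28]],
    [[0,0,0],[0,0,-35]]
  ]
}}

```text
t: 17.5
eef_pos: [0.6012, 0.1404, 0.2626]
tcp_rot: [0.216, 3.134, -0.0]
ft_force: [0.5, 0.2, 0.5]
opening: 0.06
grip_force: 0.0
```

Request:
{"method": "carry_out", "body": {
  "commands": [
    [[0,-0.03,0],[0,0,0]],
    [[0,-0.05,0],[0,0,0]],
    [[0,-0.05,0],[0,0,0]],
    [[0,-0.05,0],[0,0,0]],
    [[0,-0.05,0],[0,0,0]]
  ]
}}

```text
t: 17.92
eef_pos: [0.594, 0.0918, 0.2628]
tcp_rot: [0.224, 3.133, 0.001]
ft_force: [-0.4, 0.8, -0.3]
opening: 0.0599
grip_force: 0.0
```

Run:
```python
from h import *
np.set_printoptions(precision=4,suppress=True)
M=env.camera_model("wrist");im=env.get_image("wrist")
uv=env.landmark_of("wrist","pipe_end")[:1]; print(uv,env.landmark_of("wrist","stop_face")[:1])
s=env.observe();print(s["t"],s["eef_pos"],s["tcp_rot"],s["opening"])
f=200/np.tan(np.radians(M["vfov"])/2);T=np.array(M["T"])
p=T[:3,:3].T@(np.array([.596,.092,.105])-T[:3,3]); u=f*p[0]/p[2]+M["cx"];v=f*p[1]/p[2]+M["cy"]; print(u,v,p[2],f/p[2]/1000,"px/mm")
u0,v0=int(u)-70,int(v)-45; print(u0,v0)
cv2.imwrite("pics/w7.png",cv2.resize(im[max(v0,0):v0+90,max(u0,0):u0+140],None,fx=5,fy=5,interpolation=cv2.INTER_CUBIC))
```

```text
[{'at': [318.1, 191.8], 'p': 0.97}] [{'at': [57.9, 194.3], 'p': 0.71}]
18.0667 [0.5939 0.0925 0.2628] [0.2216 3.1334 0.001 ] 0.05986703735648948
320.41581256212373 188.96926475150755 0.33091550144702586 0.9230990306988615 px/mm
250 143
```

View pics/w7.png

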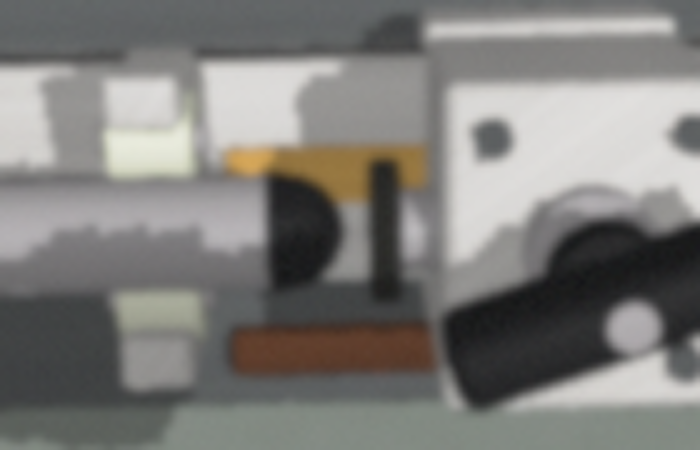

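From straight above, the dome's tip is at column 341 and the pad's face at 370 (5x scale), so the end play is about 6 mm. The bar is turned about 70 deg clockwise and the robot is clear, so I hand in.

```bash
python3 -c "
from plant import env
print(env.close_job())"
```

```text
the job is handed in; nothing more can be done
None
```

The job is handed in, with no verdict returned: the pipe was pushed home at about 12 N, the stop eased back to roughly 6 mm of end play and clamped at about 1.24 rad, and the gripper is clear.

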